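# Refit the T-handle of a union ball valve and shut it

## Task

The T-handle has been pulled off the ball valve on the desk, which was left open or partly open. Put it back on the stem, turning it lightly until its slot finds the stem's flats and it drops fully home on the collar; only then turn the handle clockwise to the stop, so that it stands square across the pipe and the valve is shut. The stem is plastic: press and turn gently, do not go on forcing at the stop, and leave the things lying around where they are.

Things in the scene. Friction and masses are not known exactly. Their poses are not given: they have to be found in the camera images.
- handle: Loose dark grey T-handle, lying hub down: 121 mm long along own x (two wings, 13 to 25 mm wide), hub 46 x 40 mm with two flat parallel sides 40 mm apart facing own +-y, 36 mm tall, about 90 g. Origin: centre of the hub's underside; z up. Wings start 15 mm above the underside. Good grasp: from above across the hub's flat sides, fingertips 5 mm above the underside.
- socket (a point): Mouth of the handle's socket, centre of the hub's underside (handle's origin and axes). First 12.5 mm: slot, 33.5 mm round with two flats 17.5 mm apart facing own +-y, its long way along the wings, nearly sharp-edged; above it a 16.5 mm round bore right through the hub. It fits the stem either way round (half turn), 0.75 mm clearance a side, about 0.05 rad of play.
- valve: Dark grey union ball valve in a 216 mm run of 40 mm pipe, fixed to the desk on an 86 x 200 x 8 mm plate. Origin: centre of the plate's underside; z up. Pipe and two ribbed union nuts lie along own y, axis 56 mm and nut tops 91 mm up. Open: the handle's wings lie along the pipe (own y). Shut: wings across it (own x), at most 1.53 rad clockwise from open seen from above, at a firm stop.
- seat (a point): Centre of the flat top of the valve's 44 mm round collar, 96 mm above the desk, on the stem's axis; axes of the valve's body. The handle's hub seats on this collar: fully home means its underside rests on it. While the slot is not yet in line with the flats, the hub stops 12 mm higher, centred by the stem's round end.
- stem_top (a point): Tip of the light plastic stem, 33 mm above the collar; axes of the valve's body, NOT turned with the stem. Lower 12 mm: 32 mm round with two flats 16 mm apart; above: 15 mm round end, last 6 mm tapered to 6 mm. Angle not reported: left 0 to 1.15 rad clockwise of open. Turns with about 0.2 N m; under 10 N of rubbing does not turn it. Keep the push under 15 N, the moment under 0.35 N m.
- tape_roll: Bystander: roll of tan tape lying flat, 104 mm across, 25 mm tall. Origin: centre of its underside.
- screwdriver: Bystander: screwdriver with yellow handle lying on the desk, 220 mm long along own y, 26 mm thick. Origin: under its middle.
- sample_jar: Bystander: white sample jar with blue lid, 46 mm across, 56 mm tall. Origin: centre of its underside.

How it is judged (in metres and radians):
On the way:
1. the handle is fully home on the stem while the valve is not yet shut (its wings still more than 0.3 rad away from square across the pipe) (z of handle in the frame of seat below 0.003 m and horizontal distance between handle and seat below 0.003 m and angle between handle's own z axis and vertical below 0.1 rad and angle between the x axis of handle and the x axis of valve, either way round above 0.3 rad), for 0.2 s.
At the end, for the whole second after the job is handed in: The handle is fully home on the stem (hub's underside within 3 mm of the collar's top, within 3 mm of the stem's axis, upright within 0.1 rad), the valve is shut (wings square across the pipe within 0.15 rad) and the handle is at rest (z of handle in the frame of seat below 0.003 m and horizontal distance between handle and seat below 0.003 m and angle between handle's own z axis and vertical below 0.1 rad and angle between the x axis of handle and the x axis of valve, either way round below 0.15 rad and linear speed of handle below 0.02 m/s); the robot touches nothing.
It fails at once if the handle is pressed, turned or dropped on the valve with more than 70 N (contact force between handle and valve above 70 N).
It fails at once if the tape roll, the screwdriver or the sample jar is moved more than 20 mm (distance of any of tape_roll, screwdriver, sample_jar from where it was at the start of the episode above 0.02 m).
It also fails if it takes over 72 s, if anything falls off the work surface, if the arm or the gripper's body presses on something with over 40 N, if the wrist force passes 120 N, or if a joint passes its speed limit or range.

## Robot

A 6-joint arm with a two-finger parallel gripper is mounted at the origin on a cart in front of the work surface, level with it; the furniture and walls round the work are solid. World frame = base frame: x ahead of the robot, y to its left, z up, the work surface at z = 0. Lengths are in m, angles in degrees, forces in N, time in s.
With the tool pointing down it reaches from about 0.375 to 0.9 m from the base axis. Payload 3.1 kg.
Tool frame: the origin (TCP) lies at the very end of the fingers, on their centre line; the grasp point (between the pads) lies 19 mm behind it; z points along the fingers, y is the line along which they close (so a half turn about z gives the same grasp; the last joint's range is limited). The gripper opens to 87 mm and grips with 3 to 60 N. Pads are 19 mm wide; open, the fingers measure 117 mm over their backs; the gripper's body (75 mm by 190 mm) begins 51 mm behind the grasp point.
Start: joints at [-73.367, 30.224, 82.088, -0, 67.689, -10.227], TCP at [0.282, -0.558, 0.223] pointing down, gripper open.
Joint ranges: [-176.69, 176.69], [-43.24, 126.21], [12.49, 139.97], [-82, 262], [0, 151.66], [-163.58, 163.58]. Speed limits (degrees/s): [159.86, 159.86, 180, 180, 180, 180].

## Interface

Orientations are given as a 3x3 rotation matrix whose columns are the frame's x, y, z axes.
In Python, from rig import readout, cams, bot gives the robot as it stands.
- The arm moves only by the shell command python3 -m inch 'ROWS'. ROWS is JSON, a list of rows, each a list of 5 numbers: the shift along the world's x, y, z in cm, then the turn about the world's z in degrees, then the finger opening in cm, from 0 to 8.7. In form: [[dx, dy, dz, twist, fingers], ...]. A call has 1 to 10 rows; each row is the pose to reach, as a shift and turn from the pose commanded when the call began; what a row does not reach only later rows make up. A row lasts 1/12 s, in which the tool goes at most 41.7 mm and 7.16 degrees, less where a joint would pass 70% of its speed; a pose out of reach is approached as far as the arm can. A call with a gripper value outside its range is refused whole. The fingers move at their own pace and stop on an object; the grip force is fixed at half the most. Time passes only in rows, so rows that repeat a pose let the fingers close. It gives the time, the measured TCP pose, the force, the opening and the grip force at its end, in the units of the state.
- readout.read_state(): the state, without advancing time (a new reading comes with each control period).
- cams.capture(name): name is "scene" or "top"; returns a dict with "image" (400x640x3 uint8, blue, green, red), "intrinsics" (3x3 intrinsics, pixels), "xyz" and "rotation" of the camera in the world. Camera axes: x right, y down, z forward; pixel columns grow to the right and rows downward; lengths in m; the calibration is good to about 2 mm. A picture is of the moment at which its call begins. There is no depth.
- bot.hand_in(): hands the job in; it is judged then, once.
The state is a dict: "time_s": time; "joint_positions": joint angles; "qvel": joint speeds; "tau": joint torques, N m; "position": TCP position; "tcp_rot": TCP orientation; "force": force on the tool from outside, world axes, zero at the start; "moment": the same for the moment, N m; "opening": opening from 0.0 (shut) to 1.0 (fully open); "grasp_force": force on a finger pad.
Only numpy, scipy, OpenCV 4.12 (cv2) and the standard library are available. Lean on these libraries where they do the work, as an engineer would, in place of code of your own. Each camera call takes 0.05 s, during which the arm holds its last target. There are 200 camera calls.

## Working session

There is one attempt and no reset: what is moved stays moved. The work goes in short steps, Python scripts to look and compute and a shell command to move; the robot and the scene stay as the last step left them, time stands still between calls to the robot, and variables do not carry over. Pictures are saved under pics/ and viewed, at most 10 in all, crops included, and the job is handed in when it is done.

```bash
mkdir -p pics; cat > h.py <<'E'
import numpy as np, cv2
from rig import readout, cams, bot
def snap(n,f):
    c=cams.capture(n); cv2.imwrite(f'pics/{f}.png',c['image']); np.savez(f'pics/{f}.npz',**{k:np.array(v) for k,v in c.items()}); return c
def ray(f,u,v,z):
    c=np.load(f'pics/{f}.npz'); d=c['rotation']@np.linalg.inv(c['intrinsics'])@[u,v,1]; p=c['xyz']; return p+d*(z-p[2])/d[2]
def proj(f,P):
    c=np.load(f'pics/{f}.npz'); q=c['intrinsics']@(c['rotation'].T@(np.array(P)-c['xyz'])); return q[:2]/q[2]
E
python3 - <<'E'
from h import *
a=snap('scene','s0');b=snap('top','t0')
for c in(a,b):print(c['intrinsics'],c['xyz'],c['rotation'])
print(readout.read_state())
E
```

```text
[[386.62812371   0.         318.20684688]
 [  0.         386.62812371 197.93654983]
 [  0.           0.           1.        ]] [0.25140417 0.78247104 0.67444587] [[-0.86226962 -0.35806876  0.35815899]
 [-0.50635812  0.59609623 -0.62311375]
 [ 0.00962035 -0.71864877 -0.69530669]]
[[513.60374847   0.         311.38807188]
 [  0.         513.60374847 194.30168987]
 [  0.           0.           1.        ]] [0.4624772  0.24875063 0.98620386] [[ 0.01702463 -0.99385276  0.10939313]
 [-0.99983511 -0.01623077  0.00814336]
 [-0.00631777 -0.10951373 -0.9939652 ]]
{'time_s': 0.1, 'joint_positions': array([-7.33657963e+01,  3.02736501e+01,  8.21488359e+01,  1.01689446e-03,
        6.76915115e+01, -1.02272540e+01]), 'qvel': array([-0.0853221 , -0.19203752, -0.1916799 , -0.06530623, -0.13182801,
        0.0106453 ]), 'tau': array([-8.50199085e-04, -4.40988350e+01, -1.77149230e+01,  6.34048996e-02,
        5.33827522e-02, -5.54975406e-05]), 'position': array([ 0.28223391, -0.55689829,  0.22167056]), 'tcp_rot': array([[ 8.92104830e-01,  4.51828138e-01, -5.53819614e-04],
       [ 4.51828326e-01, -8.92102859e-01,  1.91106787e-03],
       [ 3.69410177e-04, -1.95510427e-03, -9.99998021e-01]]), 'force': array([ 1.06841024,  0.35139103, -0.14986182]), 'moment': array([0.04785258, 0.05034779, 0.02833612]), 'grasp_force': 0.0, 'opening': 0.998845383418718}
```

View pics/t0.png

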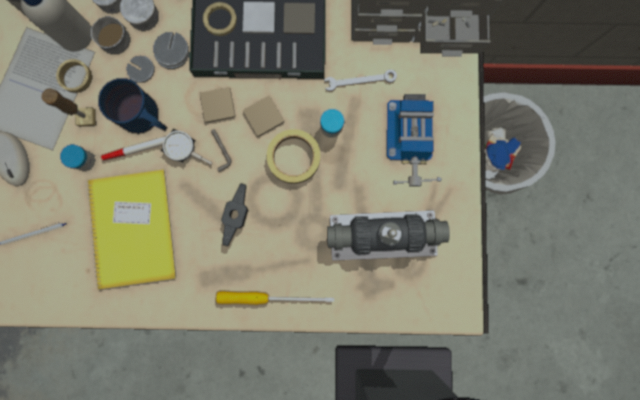

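View pics/s0.png

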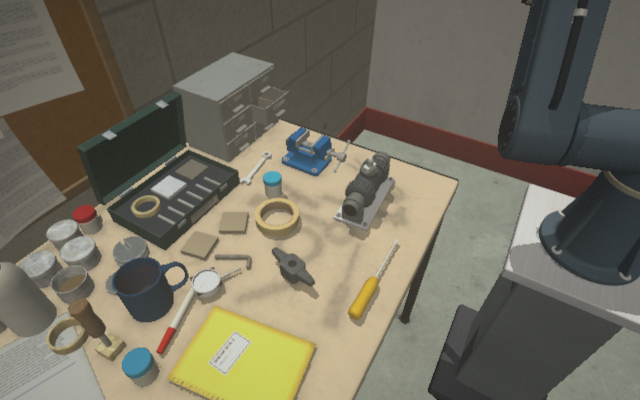

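The top view shows the handle at about (235,213), the valve at (390,235), the jar at (332,122), the tape at (293,157) and the screwdriver at (275,298). I'll enlarge the handle and the valve.

```bash
python3 - <<'E'
from h import *
im=cv2.imread('pics/t0.png'); s=cv2.imread('pics/s0.png')
a=cv2.resize(im[175:255,195:275],(400,400),interpolation=cv2.INTER_CUBIC)
b=cv2.resize(im[205:265,322:402+50-0][:, :],None,fx=5,fy=5,interpolation=cv2.INTER_CUBIC)
c=cv2.resize(im[215:251,370:414],None,fx=9,fy=9,interpolation=cv2.INTER_CUBIC)
o=np.zeros((200+400,800,3),np.uint8)
o[:400,:400]=a; o[:324,400:796]=c[:324]
b2=cv2.resize(im[203:267,322:455],None,fx=3,fy=3,interpolation=cv2.INTER_CUBIC); o[400:592,:399]=b2
d=cv2.resize(s[145:235,330:405],None,fx=3,fy=3,interpolation=cv2.INTER_CUBIC); o[330:600,500:725]=d
cv2.imwrite('pics/c0.png',o)
E
```

```text
(no output)
```

View pics/c0.png

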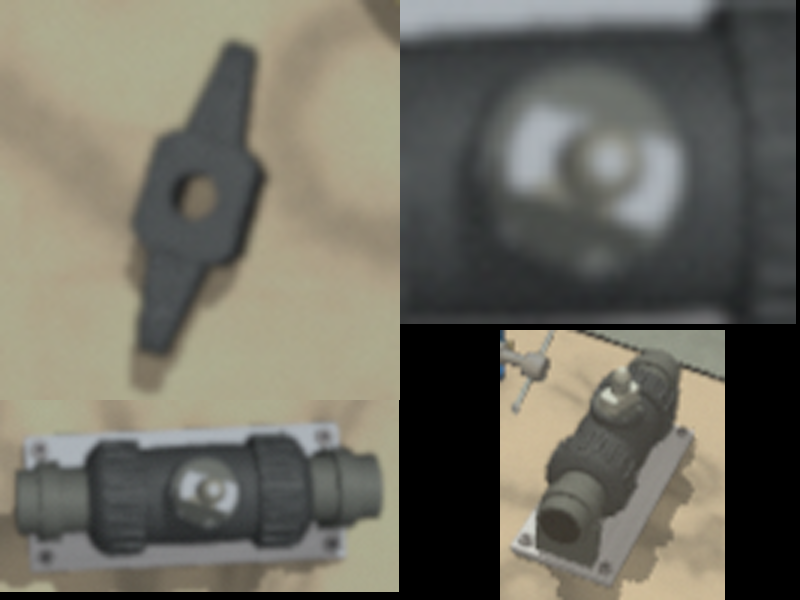

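```bash
python3 - <<'E'
from h import *
def C(x,y): return 370+(x-400)/9-.5,215+y/9-.5
def A(x,y): return 195+x/5-.4,175+y/5-.4
def B(x,y): return 322+x/3-.33,203+(y-400)/3-.33
print('tip',ray('t0',*C(605,160),.129),'collar',ray('t0',*C(587,171),.096),'flat mid',ray('t0',*C(597,163),.108))
def ang(p,q): d=q-p; return np.degrees(np.arctan2(d[1],d[0]))
w=[ray('t0',*A(*p),.03) for p in((240,45),(152,352))]
print('handle hole',ray('t0',*A(197,194),.036),'wing mid',(w[0]+w[1])/2,'ang',ang(w[1],w[0]), np.linalg.norm(w[1]-w[0]))
print('stem ang',[ang(ray('t0',*C(*p),.108),ray('t0',*C(*q),.108)) for p,q in(((540,98),(680,150)),((510,185),(650,230)))])
p=[ray('t0',*B(*q),.008) for q in((38,438),(322,430),(45,562),(335,545))]
print('plate',ang(p[0],p[1]),ang(p[2],p[3]),sum(p)/4)
q=[ray('t0',*B(*x),.056) for x in((15,500),(382,485))]; print('pipe',ang(*q),np.linalg.norm(q[1]-q[0]))
for n,(u,v),z in(('jar',(332,122),.056),('tape',(293,157),.025),('sd',(216,297),.02),('sd2',(333,300),.01)):print(n,ray('t0',u,v,z))
T=ray('t0',*C(605,160),.129); print(proj('s0',T))
s=readout.read_state(); R=s['tcp_rot']; print('tcp y ang',np.degrees(np.arctan2(R[1,1],R[0,1])))
E
```

```text
tip [0.49545458 0.12011322 0.129     ] collar [0.49455876 0.11861274 0.096     ] flat mid [0.49566995 0.11847543 0.108     ]
handle hole [0.52906352 0.39950426 0.036     ] wing mid [0.5281673 0.4006797 0.03     ] ang -14.128462564099783 0.11892426437433412
stem ang [np.float64(-109.53130329301203), np.float64(-106.90338049897701)]
plate -87.4332081134163 -85.68989643068153 [0.49687291 0.11893683 0.008     ]
pipe -86.70101494259109 0.22096656156452546
jar [0.70004957 0.22052799 0.056     ]
tape [0.63892921 0.29274388 0.025     ]
sd [0.37440116 0.43023384 0.02      ]
sd2 [0.37182148 0.21296857 0.01      ]
[370.83629882 158.26547254]
tcp y ang -63.138908545548546
```

```bash
python3 -m inch '[[4,4,0,7,8.7],[8,8,0,14,8.7],[11,12,0,21,8.7],[13,16,0,28,8.7],[15,20,0,35,8.7],[16,24,0,42,8.7],[17,28,0,49,8.7],[18,32,0,56,8.7],[18.5,36,0,63,8.7],[19,40,0,70,8.7]]'; python3 -m inch '[[1,4,0,7,8.7],[2,8,0,14,8.7],[3,12,0,21,8.7],[4,16,0,28,8.7],[4.5,20,0,35,8.7],[5,24,0,42,8.7],[5.3,28,0,49,8.7],[5.5,32,0,56,8.7],[5.6,36,0,63,8.7],[5.7,40,0,69,8.7]]'
```

```text
time_s: 0.93
position: [0.4665, -0.1931, 0.2223]
tcp_rot: [[-0.125, 0.992, -0.0], [0.992, 0.125, 0.0], [0.0, -0.0, -1.0]]
force: [0.7, 0.6, 0.2]
opening: 0.999
grasp_force: 0.0
time_s: 1.77
position: [0.5226, 0.2069, 0.2222]
tcp_rot: [[-0.971, 0.239, -0.001], [0.239, 0.971, -0.0], [0.001, -0.0, -1.0]]
force: [0.4, 0.5, -0.8]
opening: 1.001
grasp_force: 0.0
```

```bash
python3 -m inch '[[0,4,0,0,8.7],[0,8,-2,0,8.7],[0,12,-5,0,8.7],[0,15.8,-8,0,8.7],[0,15.8,-12,0,8.7],[0,15.8,-14,0,8.7],[0,15.8,-14,0,8.7],[0,15.8,-14,0,8.7],[0,15.8,-14,0,8.7]]'; python3 - <<'E'
from h import *
s=readout.read_state();print(s['position'])
snap('top','t1');snap('scene','s1')
p=s['position'];print(proj('t1',p),proj('s1',p),proj('s1',[.529,.4,.036]))
im=cv2.imread('pics/t1.png');s=cv2.imread('pics/s1.png')
o=np.hstack([cv2.resize(im[160:260,180:280],(400,400),interpolation=2),cv2.resize(s[220:320,240:340],(400,400),interpolation=2)]);cv2.imwrite('pics/c1.png',o)
E
```

```text
time_s: 2.52
position: [0.5242, 0.3628, 0.0838]
tcp_rot: [[-0.97, 0.245, 0.002], [0.245, 0.97, 0.001], [-0.001, 0.001, -1.0]]
force: [1.2, -0.0, 0.9]
opening: 1.003
grasp_force: 0.0
[0.52421158 0.36283608 0.08379261]
[250.46150696 214.52446442] [303.92926794 236.42772146] [292.56697049 262.94505981]
```

View pics/c1.png

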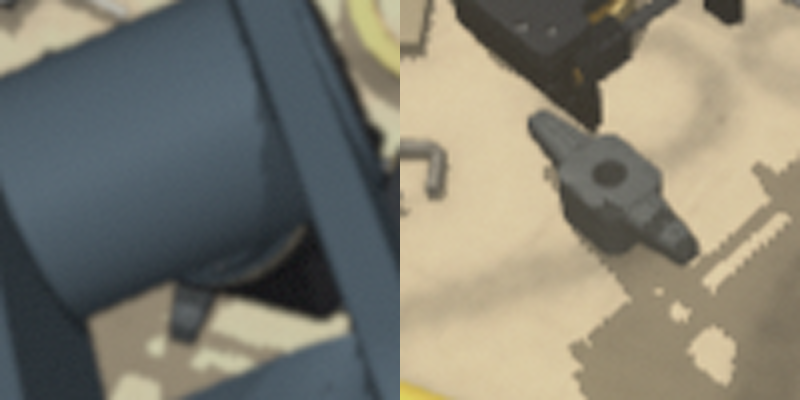

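```bash
python3 -m inch '[[0.5,3.7,0,0,8.7],[0.5,3.7,0,0,8.7],[0.5,3.7,-3,0,8.7],[0.5,3.7,-5,0,8.7],[0.5,3.7,-6.5,0,8.7],[0.5,3.7,-7.8,0,8.7],[0.5,3.7,-7.8,0,8.7],[0.5,3.7,-7.8,0,8.7],[0.5,3.7,-7.8,0,8.7]]'
```

```text
time_s: 3.37
position: [0.5295, 0.4003, 0.0062]
tcp_rot: [[-0.97, 0.245, 0.003], [0.245, 0.97, 0.001], [-0.002, 0.002, -1.0]]
force: [-0.6, -0.6, 1.1]
opening: 0.998
grasp_force: 0.0
```

```bash
python3 -m inch '[[0,0,0,0,6],[0,0,0,0,4.5],[0,0,0,0,3],[0,0,0,0,3],[0,0,0,0,3],[0,0,0,0,3],[0,0,0,0,3]]'; python3 -m inch '[[0,0,0,0,3],[0,0,0,0,3],[0,0,2,0,3],[0,0,5,0,3],[0,0,8,0,3],[0,0,12,0,3],[0,0,15,0,3],[0,0,15,0,3],[0,0,15,0,3]]'
```

```text
time_s: 3.95
position: [0.5282, 0.4, 0.0045]
tcp_rot: [[-0.97, 0.244, -0.0], [0.244, 0.97, -0.0], [0.0, -0.0, -1.0]]
force: [0.4, -0.1, -0.0]
opening: 0.557
grasp_force: 0.0
time_s: 4.7
position: [0.5294, 0.4006, 0.1569]
tcp_rot: [[-0.97, 0.244, 0.004], [0.244, 0.97, 0.002], [-0.004, 0.003, -1.0]]
force: [0.9, -0.1, -0.4]
opening: 0.459
grasp_force: 30.0
```

```bash
python3 -m inch '[[0,-2,1,-7,3],[0,-5,2,-14,3],[-0.5,-8,2,-21,3],[-1,-11,2,-28,3],[-1.4,-14,2,-35,3],[-1.8,-17,2,-42,3],[-2.2,-20,2,-49,3],[-2.6,-23,2,-56,3],[-3,-25,2,-63,3],[-3,-25,2,-63,3]]'; python3 -m inch '[[0,-1,0,-7,3],[0,-2,0,-14,3],[0,-3,0,-21,3],[0,-3,0,-28,3],[0,-3,0,-31,3],[0,-3,0,-31,3],[0,-3,0,-31,3],[0,-3,0,-31,3]]'; python3 - <<'E'
from h import *
s=readout.read_state();p=s['position'];R=s['tcp_rot'];print(p,np.degrees(np.arctan2(R[1,1],R[0,1])),s['force'],s['moment'],s['opening'])
snap('top','t2');snap('scene','s2')
a=cv2.resize(cv2.imread('pics/t2.png')[160:290,330:460],(400,400),interpolation=2)
b=cv2.resize(cv2.imread('pics/s2.png')[110:210,320:420],(400,400),interpolation=2)
cv2.imwrite('pics/c2.png',np.hstack([a,b]))
for z in(0.164,.2): print(proj('s2',[p[0],p[1],z]),proj('t2',[p[0],p[1],z]))
E
```

```text
time_s: 5.53
position: [0.4955, 0.1465, 0.1724]
tcp_rot: [[-0.216, 0.976, -0.007], [0.976, 0.216, -0.002], [-0.0, -0.007, -1.0]]
force: [-0.6, 0.2, -1.1]
opening: 0.454
grasp_force: 30.0
time_s: 6.2
position: [0.4977, 0.1204, 0.1738]
tcp_rot: [[0.309, 0.951, -0.002], [0.951, -0.309, 0.0], [-0.0, -0.002, -1.0]]
force: [-0.2, 0.4, -0.7]
opening: 0.457
grasp_force: 30.0
[0.49771937 0.12043187 0.17376331] -17.989530158182646 [-0.19713354  0.44114949 -0.65809481] [-0.01105428 -0.09790026 -0.01227608] 0.45717684079058923
[371.49228665 145.51983004] [395.37075613 230.06363895]
[373.25924665 131.89809259] [399.05356795 229.11343111]
```

View pics/c2.png

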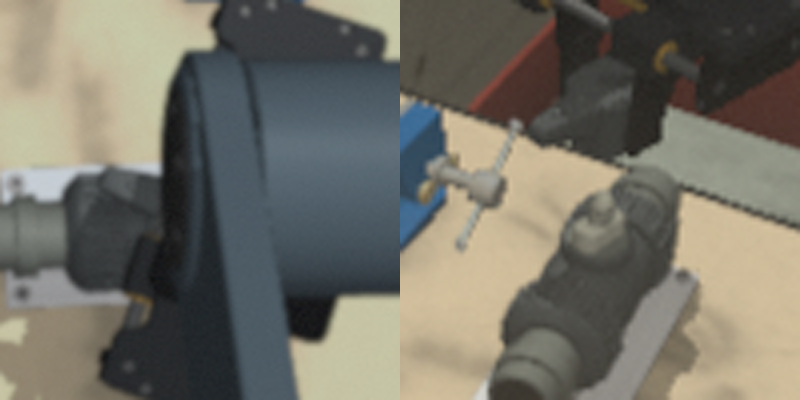

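The handle is in the grip. The stem tip at (370.5,158.2) matches the position I computed for it, so I'll lower gently onto the stem's round end.

```bash
python3 -m inch '[[-0.2,0,-1,0,3],[-0.2,0,-2,0,3],[-0.2,0,-3,0,3],[-0.2,0,-3.8,0,3],[-0.2,0,-4.1,0,3],[-0.2,0,-4.4,0,3],[-0.2,0,-4.4,0,3]]'; python3 -m inch '[[0,0,-0.3,0,3],[0,0,-0.6,0,3],[0,0,-0.8,0,3],[0,0,-0.8,0,3]]'
```

```text
time_s: 6.88
position: [0.496, 0.1199, 0.1298]
tcp_rot: [[0.311, 0.95, -0.001], [0.95, -0.311, -0.0], [-0.0, -0.001, -1.0]]
force: [-0.7, 0.0, 0.1]
opening: 0.458
grasp_force: 30.0
time_s: 7.22
position: [0.496, 0.1199, 0.1223]
tcp_rot: [[0.311, 0.95, -0.0], [0.95, -0.311, -0.0], [-0.0, -0.0, -1.0]]
force: [-0.2, 0.8, -0.1]
opening: 0.455
grasp_force: 30.0
```

```bash
python3 -m inch '[[0,0,-0.3,0,3],[0,0,-0.6,0,3],[0,0,-0.8,0,3],[0,0,-0.8,0,3]]'; python3 -m inch '[[0,0,-0.1,0,3],[0,0,-0.2,0,3],[0,0,-0.2,0,3]]'
```

```text
time_s: 7.55
position: [0.4959, 0.1199, 0.1141]
tcp_rot: [[0.311, 0.95, -0.001], [0.95, -0.311, -0.0], [-0.0, -0.001, -1.0]]
force: [-0.2, -0.0, -0.8]
opening: 0.46
grasp_force: 30.0
time_s: 7.8
position: [0.4962, 0.1199, 0.1124]
tcp_rot: [[0.311, 0.95, -0.0], [0.95, -0.311, -0.0], [-0.0, -0.0, -1.0]]
force: [-0.8, 0.3, -0.6]
opening: 0.461
grasp_force: 30.0
```

```bash
python3 -m inch '[[0,0,-0.1,0,3],[0,0,-0.2,0,3],[0,0,-0.2,0,3]]'; python3 -m inch '[[0,0,-0.1,0,3],[0,0,-0.1,0,3]]'; python3 -c "
from h import *
s=readout.read_state();print(s['force'],s['moment'])"
```

```text
time_s: 8.05
position: [0.4961, 0.1199, 0.1104]
tcp_rot: [[0.311, 0.95, -0.0], [0.95, -0.311, 0.0], [-0.0, -0.0, -1.0]]
force: [-1.0, -0.5, -0.8]
opening: 0.456
grasp_force: 30.0
time_s: 8.22
position: [0.4961, 0.1199, 0.1094]
tcp_rot: [[0.311, 0.95, -0.0], [0.95, -0.311, -0.0], [-0.0, -0.0, -1.0]]
force: [0.1, -0.4, -0.5]
opening: 0.462
grasp_force: 30.0
[ 0.12512578 -0.41039798 -0.51304703] [ 0.04435252 -0.03047641  0.00254423]
```

```bash
python3 -m inch '[[0,0,-0.1,0,3],[0,0,-0.2,0,3],[0,0,-0.3,0,3],[0,0,-0.3,0,3]]'; python3 -m inch '[[0,0,-0.1,0,3],[0,0,-0.2,0,3],[0,0,-0.3,0,3],[0,0,-0.3,0,3]]'
```

```text
time_s: 8.55
position: [0.4961, 0.1199, 0.1063]
tcp_rot: [[0.311, 0.95, -0.0], [0.95, -0.311, 0.0], [-0.0, -0.0, -1.0]]
force: [-1.0, 0.2, -0.4]
opening: 0.456
grasp_force: 30.0
time_s: 8.88
position: [0.4961, 0.1199, 0.1033]
tcp_rot: [[0.311, 0.95, -0.0], [0.95, -0.311, 0.0], [-0.0, -0.0, -1.0]]
force: [-0.3, -0.0, -1.5]
opening: 0.461
grasp_force: 30.0
```

```bash
python3 -m inch '[[0,0,-0.1,0,3],[0,0,-0.1,0,3],[0,0,-0.1,0,3]]'; python3 -m inch '[[0,0,-0.1,0,3],[0,0,-0.1,0,3],[0,0,-0.1,0,3]]'
```

```text
time_s: 9.13
position: [0.4961, 0.1199, 0.1024]
tcp_rot: [[0.311, 0.95, -0.0], [0.95, -0.311, -0.0], [-0.0, -0.0, -1.0]]
force: [0.2, -0.1, -0.7]
opening: 0.456
grasp_force: 30.0
time_s: 9.38
position: [0.4961, 0.1199, 0.1015]
tcp_rot: [[0.311, 0.95, -0.0], [0.95, -0.311, 0.0], [-0.0, -0.0, -1.0]]
force: [-0.6, -0.0, -1.9]
opening: 0.456
grasp_force: 30.0
```

```bash
python3 -m inch '[[0,0,-0.05,0,3],[0,0,-0.1,0,3],[0,0,-0.1,0,3]]'; python3 -c "
from h import *
s=readout.read_state();print(s['position'],s['force'],s['moment'])
snap('top','t3');snap('scene','s3')
a=cv2.resize(cv2.imread('pics/t3.png')[160:290,330:460],(400,400),interpolation=2)
b=cv2.resize(cv2.imread('pics/s3.png')[120:220,320:420],(400,400),interpolation=2)
cv2.imwrite('pics/c3.png',np.hstack([a,b]))"
```

```text
time_s: 9.63
position: [0.4961, 0.12, 0.1005]
tcp_rot: [[0.311, 0.95, -0.0], [0.95, -0.311, 0.0], [-0.0, -0.0, -1.0]]
force: [-0.8, -0.1, 0.3]
opening: 0.457
grasp_force: 30.0
[0.49612542 0.11995237 0.10046926] [-0.79619589 -0.10121426  0.26079832] [0.04361064 0.07792194 0.01295021]
```

View pics/c3.png

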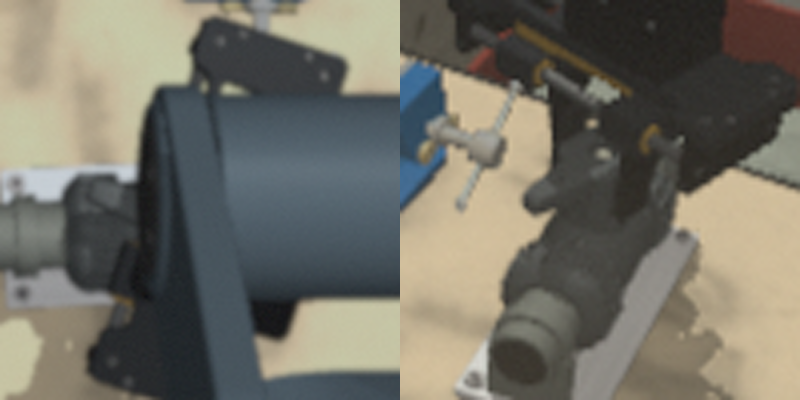

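The handle is on the stem, with the stem's tip just showing above the hub. I'll take the last fractions of a millimetre until the force shows seating.

```bash
python3 -m inch '[[0,0,-0.05,0,3],[0,0,-0.1,0,3],[0,0,-0.1,0,3]]'; python3 -m inch '[[0,0,-0.05,0,3],[0,0,-0.05,0,3],[0,0,-0.05,0,3]]'
```

```text
time_s: 9.98
position: [0.4961, 0.1199, 0.1004]
tcp_rot: [[0.311, 0.95, 0.0], [0.95, -0.311, -0.0], [0.0, 0.0, -1.0]]
force: [-2.9, -0.4, 6.3]
opening: 0.459
grasp_force: 30.0
time_s: 10.23
position: [0.4962, 0.12, 0.1004]
tcp_rot: [[0.311, 0.95, 0.0], [0.95, -0.311, -0.0], [0.0, 0.0, -1.0]]
force: [-3.0, -0.1, 9.8]
opening: 0.456
grasp_force: 30.0
```

```bash
python3 -m inch '[[-0.02,0,0.07,0,3],[-0.05,0,0.07,0,3],[-0.05,0,0.07,-3,3],[-0.05,0,0.07,-6,3],[-0.05,0,0.07,-9,3],[-0.05,0,0.07,-12,3],[-0.05,0,0.07,-15,3],[-0.05,0,0.07,-15,3]]'; python3 -c "
from h import *
s=readout.read_state();print(s['moment'])"
```

```text
time_s: 10.9
position: [0.496, 0.1198, 0.1004]
tcp_rot: [[0.547, 0.837, 0.001], [0.837, -0.547, -0.0], [0.0, 0.001, -1.0]]
force: [-2.2, -0.2, 7.8]
opening: 0.455
grasp_force: 30.0
[0.02674182 0.38523802 0.10230959]
```

```bash
python3 -m inch '[[0,0,0,-3,3],[-0.03,0,0,-6,3],[-0.03,0,0,-9,3],[-0.03,0,0,-12,3],[-0.03,0,0,-15,3],[-0.03,0,0,-18,3],[-0.03,0,0,-21,3],[-0.03,0,0,-24,3],[-0.03,0,0,-27,3],[-0.03,0,0,-30,3]]'; python3 -c "
from h import *
s=readout.read_state();R=s['tcp_rot'];print(s['moment'],np.degrees(np.arctan2(R[1,1],R[0,1])))"
```

```text
time_s: 11.73
position: [0.4961, 0.1197, 0.1004]
tcp_rot: [[0.893, 0.451, 0.002], [0.451, -0.893, -0.001], [0.001, 0.001, -1.0]]
force: [-2.2, -0.4, 5.7]
opening: 0.458
grasp_force: 30.0
[-0.04574843  0.35172836  0.25528524] -63.20353997639272
```

```bash
cat > m.py <<'E'
from h import *
s=readout.read_state();R=s['tcp_rot'];print(s['moment'],np.degrees(np.arctan2(R[1,1],R[0,1])))
E
python3 -m inch '[[0,0,0,-2,3],[0,0,0,-4,3],[0,0,0,-6,3],[0,0,0,-8,3],[0,0,0,-10,3],[0,0,0,-12,3]]'; python3 m.py; python3 -m inch '[[0,0,0,-1,3],[0,0,0,-2,3],[0,0,0,-3,3]]'; python3 m.py
```

```text
time_s: 12.23
position: [0.4961, 0.1196, 0.1004]
tcp_rot: [[0.967, 0.256, 0.002], [0.256, -0.967, -0.001], [0.001, 0.001, -1.0]]
force: [-1.7, -2.0, 7.3]
opening: 0.456
grasp_force: 30.0
[-0.07369358  0.35700281  0.1925983 ] -75.1532471938833
time_s: 12.48
position: [0.4961, 0.1196, 0.1004]
tcp_rot: [[0.979, 0.206, 0.002], [0.206, -0.979, -0.001], [0.001, 0.001, -1.0]]
force: [-1.3, -0.7, 6.8]
opening: 0.455
grasp_force: 30.0
[-0.05799107  0.35390255  0.19727071] -78.10610842793956
```

```bash
python3 -m inch '[[0,0,0,-1,3],[0,0,0,-2,3],[0,0,0,-3,3]]'; python3 m.py; python3 -m inch '[[0,0,0,-0.7,3],[0,0,0,-1.5,3]]'; python3 m.py
```

```text
time_s: 12.73
position: [0.4961, 0.1196, 0.1004]
tcp_rot: [[0.988, 0.155, 0.002], [0.155, -0.988, -0.001], [0.001, 0.001, -1.0]]
force: [-2.0, -1.9, 7.0]
opening: 0.458
grasp_force: 30.0
[-0.07353132  0.35745501  0.21254846] -81.104096340403
time_s: 12.9
position: [0.4961, 0.1196, 0.1004]
tcp_rot: [[0.992, 0.129, 0.002], [0.129, -0.992, -0.001], [0.001, 0.001, -1.0]]
force: [-2.2, -0.3, 6.0]
opening: 0.456
grasp_force: 30.0
[-0.06354882  0.40832546  0.23782337] -82.59080136958104
```

```bash
python3 -m inch '[[0,0,0,-0.5,3],[0,0,0,-1,3]]'; python3 m.py; python3 -m inch '[[0,0,0,-0.5,3],[0,0,0,-1,3]]'; python3 m.py
```

```text
time_s: 13.07
position: [0.4961, 0.1196, 0.1004]
tcp_rot: [[0.994, 0.112, 0.002], [0.112, -0.994, -0.001], [0.002, 0.001, -1.0]]
force: [-1.9, -1.5, 6.7]
opening: 0.455
grasp_force: 30.0
[-0.12529554  0.37853706  0.23660263] -83.58017267331998
time_s: 13.23
position: [0.4961, 0.1196, 0.1004]
tcp_rot: [[0.996, 0.094, 0.002], [0.094, -0.996, -0.001], [0.001, 0.001, -1.0]]
force: [-1.9, -1.6, 6.9]
opening: 0.458
grasp_force: 30.0
[-0.04126525  0.36458094  0.20180464] -84.58219919858047
```

```bash
python3 -m inch '[[0,0,0,-0.5,3],[0,0,0,-1,3]]'; python3 m.py; python3 -m inch '[[0,0,0,-0.5,3],[0,0,0,-0.8,3]]'; python3 m.py
```

```text
time_s: 13.4
position: [0.4961, 0.1196, 0.1004]
tcp_rot: [[0.997, 0.077, 0.001], [0.077, -0.997, -0.001], [0.001, 0.001, -1.0]]
force: [-1.7, -0.9, 5.4]
opening: 0.458
grasp_force: 30.0
[-0.05938487  0.30493036  0.19241608] -85.57730021696811
time_s: 13.57
position: [0.4961, 0.1196, 0.1004]
tcp_rot: [[0.998, 0.063, 0.002], [0.063, -0.998, -0.001], [0.001, 0.001, -1.0]]
force: [-1.0, -0.6, 6.4]
opening: 0.457
grasp_force: 30.0
[-0.0585133   0.2801536   0.28101725] -86.37491109948135
```

The moment rose to 0.28 N m with the wings square across the pipe, so this is the stop. I'll relax, release and rise.

```bash
python3 -m inch '[[0,0,0.05,0.5,3],[0,0,0.08,0.5,3],[0,0,0.08,0.5,5],[0,0,0.08,0.5,6.5],[0,0,0.08,0.5,6.5],[0,0,0.08,0.5,6.5],[0,0,0.08,0.5,6.5],[0,0,0.08,0.5,6.5]]'; python3 m.py; python3 -m inch '[[0,0,1,0,6.5],[0,0,3,0,6.5],[0,0,5,0,6.5],[0,0,8,0,6.5],[0,0,12,0,6.5],[0,0,12,0,6.5]]'; python3 -m inch '[[0,-4,0,0,6.5],[0,-8,0,0,6.5],[0,-12,0,0,6.5],[0,-16,0,0,6.5],[0,-20,0,0,6.5],[0,-24,0,0,6.5],[0,-28,0,0,6.5],[0,-32,0,0,6.5],[0,-32,0,0,6.5]]'; python3 - <<'E'
from h import *
snap('top','t4');snap('scene','s4')
a=cv2.resize(cv2.imread('pics/t4.png')[180:280,330:430],(400,400),interpolation=2)
b=cv2.resize(cv2.imread('pics/s4.png')[120:220,320:420],(400,400),interpolation=2)
cv2.imwrite('pics/c4.png',np.hstack([a,b]))
E
```

```text
time_s: 14.23
position: [0.4954, 0.12, 0.1005]
tcp_rot: [[0.997, 0.071, -0.0], [0.071, -0.997, 0.0], [-0.0, -0.0, -1.0]]
force: [0.5, 0.8, -0.2]
opening: 0.733
grasp_force: 0.0
[ 0.03777325  0.01022372 -0.00622255] -85.94334384958107
time_s: 14.73
position: [0.5001, 0.1203, 0.2279]
tcp_rot: [[0.997, 0.071, 0.015], [0.071, -0.997, 0.0], [0.015, 0.001, -1.0]]
force: [0.5, 0.3, -0.1]
opening: 0.748
grasp_force: 0.0
time_s: 15.48
position: [0.4968, -0.2081, 0.2217]
tcp_rot: [[0.998, 0.064, 0.004], [0.065, -0.998, -0.006], [0.004, 0.007, -1.0]]
force: [1.2, -0.6, 0.3]
opening: 0.747
grasp_force: 0.0
```

View pics/c4.png

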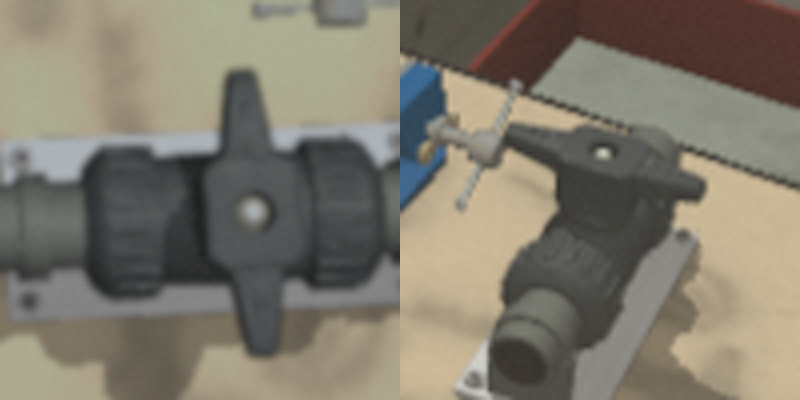

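The wings run from (240,72) to (262,353) in the crop. That is about 2° short of square, which agrees with the 1.53 rad stop. The hub is seated on the collar and the gripper is clear.

```bash
python3 -m inch '[[0,0,0,0,6.5],[0,0,0,0,6.5]]'; python3 -c "
from rig import bot;print(bot.hand_in())"
```

```text
time_s: 15.75
position: [0.495, -0.1984, 0.2206]
tcp_rot: [[0.997, 0.072, -0.001], [0.072, -0.997, 0.001], [-0.001, -0.001, -1.0]]
force: [-1.0, -0.6, 0.4]
opening: 0.746
grasp_force: 0.0
the job is handed in; nothing more can be done
None
```

The handle went fully home on the collar with the valve still open, then I turned it clockwise to the stop, about 2° short of square across the pipe, and handed the job in at about 16 s; the hand-in gave no verdict.

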